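# Clothespin box on the laundry cart: bin the stained pin

## Robot

A 6-joint arm with a two-finger parallel gripper is mounted at the origin on the work surface. World frame = base frame: x ahead of the robot, y to its left, z up, the work surface at z = 0. Lengths are in mm, angles in degrees, forces in N, time in s.
With the tool pointing down it reaches from about 350 to 850 mm from the base axis. Payload 8.1 kg.
Tool frame: the origin (TCP) lies at the very end of the fingers, on their centre line; the grasp point (between the pads) lies 19 mm behind it (pinch_z is the z of the grasp point in the tool frame, in mm); z points along the fingers, y is the direction in which the jaws open and shut (so a half turn about z gives the same grasp; the last joint's range is limited). The gripper opens to 85 mm and grips with 20 to 120 N. Pads are 22 mm wide; open, the fingers measure 114 mm over their backs; the gripper's body (76 mm by 85 mm) begins 54 mm behind the grasp point. The pads swing forward as they close: fully open they stand 13 mm farther back than shut.
Start: joints at [-69.007, 7.471, 85.268, -0, 87.261, -4.893], TCP at [261.971, -539.793, 231.292] pointing down, gripper open.
Joint ranges: [-169.43, 169.43], [-51.17, 129.36], [1.28, 143.12], [-76.62, 256.62], [0, 156.53], [-152.29, 152.29]. Speed limits (degrees/s): [136.94, 136.94, 159.86, 180, 180, 180].

## Interface

Orientations are given as [roll, pitch, yaw] about the fixed x, y, z axes, in that order (R = Rz(yaw) Ry(pitch) Rx(roll)).
In Python, from bench import * gives the robot as it stands.
- The arm moves only by the shell command python3 -m creep 'ROWS' [FORCE]. ROWS is a JSON object of lists of equal length, an entry for each row: "translation": the shift along the tool's x, y, z in mm, a list of three; "rotation": the turn, a rotation vector about the tool's x, y, z in rad, a list of three; "claw": the finger opening in mm, from 0 to 85.4. In form: {"translation": [[dx, dy, dz], ...], "rotation": [[ax, ay, az], ...], "claw": [claw, ...]}. A call has 1 to 10 rows; each row shifts and turns the commanded pose from where the row before left it, along the tool's axes as they then stand; what a row does not reach is not made up. A row lasts 1/10 s, in which the tool goes at most 50 mm and 8.59 degrees, less where a joint would pass 70% of its speed; a pose out of reach is approached as far as the arm can. A call is refused whole if a number of a shift passes 50 or a number of a turn 0.15, either way. A call with a gripper value outside its range is refused whole. The fingers move at their own pace and stop on an object; FORCE is the grip in N (left out, the last holds). Time passes only in rows, so rows that do not move let the fingers close. It gives the time, the measured TCP pose, the force and the opening at its end, in the units of the state.
- sense(): the state, without advancing time (a new reading comes with each control period).
- snapshot(name): name is "side" or "top" or "wrist"; returns a dict with "frame" (480x640x3 uint8, red, green, blue), "intrinsics" (3x3 intrinsics, pixels), "extrinsics" (4x4, takes a point from camera to world coordinates). Camera axes: x right, y up, looking along -z (the intrinsics and any distortion apply to the point x, -y, -z); pixel columns grow to the right and rows downward; lengths in mm; the calibration is good to about 2 mm. A picture is of the moment at which its call begins. There is no depth.
- hand_in(): hands the job in, once; it reports no verdict.
The state is a dict: "time": time; "joint_pos": joint angles; "qd": joint speeds; "joint_efforts": joint torques, N m; "tool_pos": TCP position; "tcp_rot": TCP orientation; "ft_force": force on the tool from outside, world axes, zero at the start; "wrist_torque": the same for the moment, N m; "finger_gap": finger opening in mm.
Only numpy, scipy, OpenCV 4.12 (cv2) and the standard library are available. Lean on these libraries where they do the work, as an engineer would, in place of code of your own. Each camera call takes 0.05 s, during which the arm holds its last target.

## Task

The dark, stained clothespin marks the washing. Slide the lid of the white clothespin box back until it is clear of both clothespins, lift out the dark one and put it into the aluminium lint tin. Leave the pale clothespin in the box, the lid slid open, and the tin standing where it is.

Things in the scene. Friction and masses are not known exactly. Their poses are not given: they have to be found in the camera images.
- lid_grip (a point): Middle of the grey grip bar (50 x 14 mm in x, y, 25 high) at the centre of the white box's blue-green lid (121 x 110 x 5 mm), 12.5 mm above the lid. y runs along the tracks, z up. The lid opens to -y (about robot's right), 1.5 N friction, stays put, cannot come off; travel 108 mm, 20-45 open at the start. Clear of a pin once the pin's origin is over 91 mm away along +y; 100 is always reachable.
- dark_pin: Dark brown wooden clothespin lying on its side: 72 mm along its y, 15 along x, 11 high, 11-20 g, steel spring at its middle. Origin: centre of its underside; z up. It lies beside the pale one (about 46 mm apart, either may be nearer the robot) along the tracks, within 5 degrees, at least 19 mm clear of walls and pale pin.
- pale_pin: Pale wooden clothespin, shape and axes as the dark one. Both lie in the bay, 114 x 100 mm in the box's x, y, at the +y end of the box (130 x 230 x 46 mm, fixed to the tray, same axes as the lid). Bay floor 10 mm above the tray, rim 46; lid top 41, so the rim stands 5 mm above it. With the lid fully open the bay's middle is 110 mm from the grip bar along +y.
- tin: Lint tin: round, open, empty, aluminium; outside diameter 120 mm, inside 114, 40 high, floor 4 thick, 130-220 g, loose on the tray. Origin: centre of its underside. It stands at one of four places left or right of the box; a green cup (88 mm high), an orange dryer ball (65) and an amber jar (about 80) stand at the others, one as near as 20 mm to the tin.

How it is judged:
By the outcome, as a careful person would: the job done as asked, in the order asked, and still so for the second after the job is handed in, with the robot touching nothing.
It also fails if it takes over 54 s, if anything falls off the work surface, if the arm or the gripper's body presses on something with over 40 N, if the wrist force passes 120 N, or if a joint passes its speed limit or range.

## Working session

There is one attempt and no reset: what is moved stays moved. The work goes in short steps, Python scripts to look and compute and a shell command to move; the robot and the scene stay as the last step left them, time stands still between calls to the robot, and variables do not carry over. Pictures are saved under pics/ and viewed, and the job is handed in when it is done.

```bash
mkdir -p pics; ls; python3 - <<'E'
from bench import *
import cv2,numpy as np
print(sense())
for n in ("top","side"):
    s=snapshot(n); cv2.imwrite(f"pics/{n}0.png",s["frame"][:,:,::-1]); np.savez(f"pics/{n}0.npz",**{k:s[k] for k in("intrinsics","extrinsics")}); print(s["intrinsics"],s["extrinsics"],[k for k in s])
E
```

```text
pics
{'time': 0.0, 'joint_pos': array([-6.90071288e+01,  7.51441161e+00,  8.53309825e+01, -5.35983650e-04,
        8.72620178e+01, -4.89284138e+00]), 'qd': array([-0.05363924, -0.07533525,  0.06167737,  0.03119161, -0.03217024,
        0.03926156]), 'joint_efforts': array([ 1.28803309e-03, -5.69404364e+01, -5.00545156e+01, -4.84017050e-05,
        1.48191716e-02,  3.19157232e-05]), 'tool_pos': array([ 261.76258292, -539.2617913 ,  230.23537812]), 'tcp_rot': array([-1.79892934e+02, -8.62805370e-03,  2.58857307e+01]), 'ft_force': array([ 0.94792295,  0.21420859, -0.35892053]), 'wrist_torque': array([ 0.04218538, -0.01058923, -0.05825304]), 'finger_gap': 85.24522131821269}
[[568.74725786   0.         317.49409265]
 [  0.         568.74725786 228.51724204]
 [  0.           0.           1.        ]] [[ 9.65718372e-04  9.82196202e-01 -1.87855499e-01  3.33026344e+02]
 [-9.99969161e-01  2.41260841e-03  7.47364988e-03 -1.22072266e+01]
 [ 7.79381228e-03  1.87842488e-01  9.82168242e-01  1.21553396e+03]
 [ 0.00000000e+00  0.00000000e+00  0.00000000e+00  1.00000000e+00]] ['frame', 'intrinsics', 'extrinsics']
[[561.23072047   0.         322.74285946]
 [  0.         561.23072047 234.91997004]
 [  0.           0.           1.        ]] [[-7.57147100e-01  4.88563007e-01 -4.33629401e-01  8.46750451e+01]
 [-6.53229050e-01 -5.70812095e-01  4.97458904e-01  5.12952012e+02]
 [-4.48088901e-03  6.59908888e-01  7.51332271e-01  8.51545534e+02]
 [ 0.00000000e+00  0.00000000e+00  0.00000000e+00  1.00000000e+00]] ['frame', 'intrinsics', 'extrinsics']
```

View pics/top0.png

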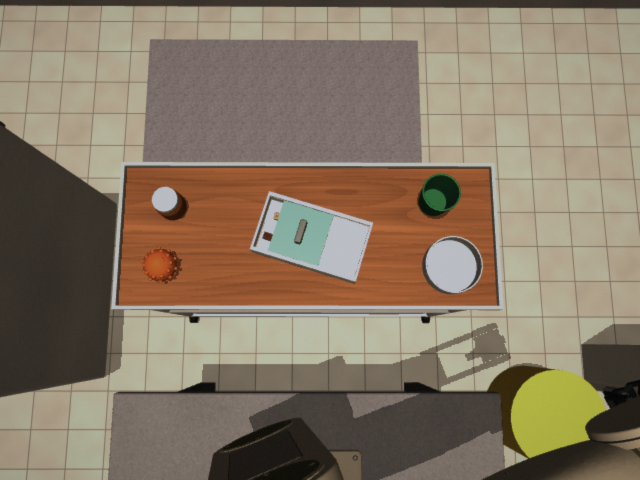

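View pics/side0.png

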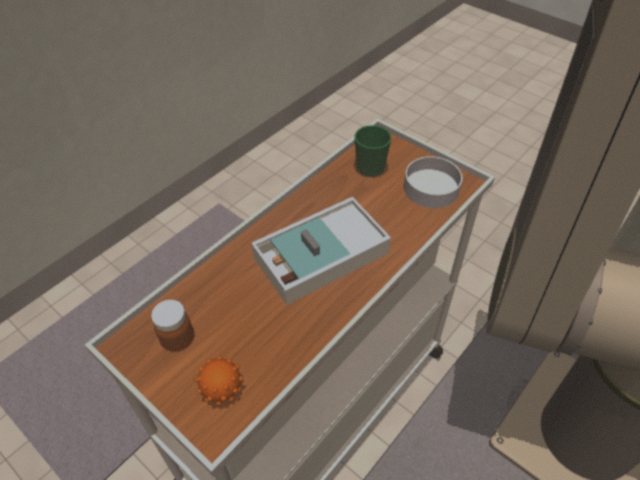

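```bash
python3 - <<'E'
import cv2
a=cv2.imread("pics/top0.png")[180:300,235:395]; cv2.imwrite("pics/topz.png",cv2.resize(a,None,fx=5,fy=5,interpolation=cv2.INTER_CUBIC))
a=cv2.imread("pics/side0.png")[190:310,240:400]; cv2.imwrite("pics/sidez.png",cv2.resize(a,None,fx=5,fy=5,interpolation=cv2.INTER_CUBIC))
E
```

```text
(no output)
```

View pics/topz.png

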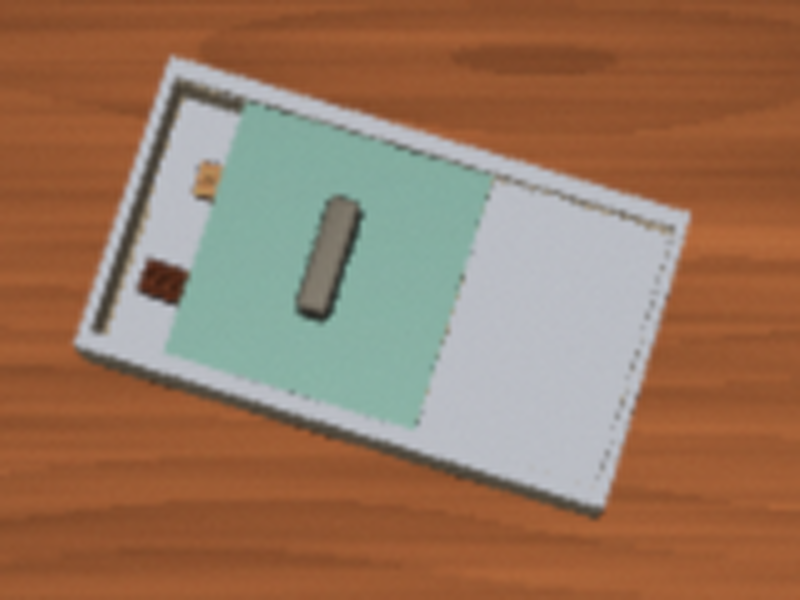

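View pics/sidez.png

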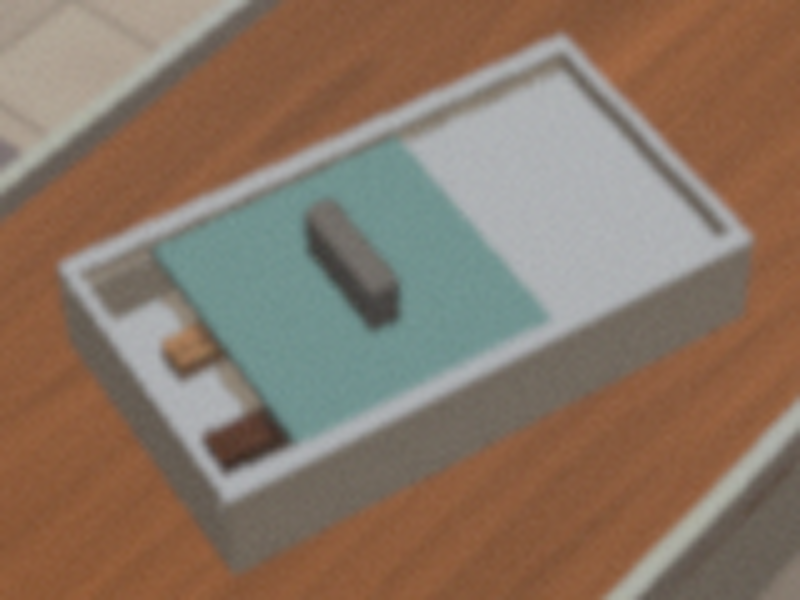

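```bash
cat > h.py <<'E'
import numpy as np
from scipy.optimize import least_squares
def cam(n):
    d=np.load(f"pics/{n}.npz"); return d["intrinsics"],d["extrinsics"]
def ray(c,uv):
    K,E=c; p=np.linalg.inv(K)@[uv[0],uv[1],1]; d=E[:3,:3]@[p[0],-p[1],-p[2]]; return E[:3,3],d/np.linalg.norm(d)
def at(c,uv,z):
    o,d=ray(c,uv); return o+d*(z-o[2])/d[2]
def proj(c,P):
    K,E=c; q=np.linalg.inv(E)@[*P,1]; q=K@[q[0],-q[1],-q[2]]; return q[:2]/q[2]
def tri(obs):
    A=np.zeros((3,3));b=np.zeros(3)
    for c,uv in obs:
        o,d=ray(c,uv);M=np.eye(3)-np.outer(d,d);A+=M;b+=M@o
    P=np.linalg.solve(A,b); return P,[np.round(proj(c,P)-uv,1) for c,uv in obs]
E
python3 - <<'E'
from h import *
t=cam("top0");s=cam("side0")
T=[(172,57),(690,212),(603,508),(77,347),(342,199),(315,318)]
S=[(65,268),(563,38),(750,238),(228,498),(322,205),(388,282)]
f=lambda p,o:((p[0]+.5)/5-.5+o[0],(p[1]+.5)/5-.5+o[1])
R=[]
for a,b in zip(T,S):
    P,e=tri([(t,f(a,(235,180))),(s,f(b,(240,190)))]);R.append(P);print(P.round(1),e)
R=np.array(R)
print([np.linalg.norm(R[i]-R[(i+1)%4]) for i in range(4)], R[:4].mean(0))
# tray plane estimate from tin base etc
E
```

```text
[637.1  81.5  45.8] [array([0.1, 0.2]), array([-0.2, -0.1])]
[ 571.1 -136.9   45.5] [array([-0., -0.]), array([0., 0.])]
[447.5 -98.2  47.4] [array([-0.3, -0.5]), array([0.6, 0.1])]
[513.9 119.6  48.6] [array([-0.4, -0.6]), array([0.8, 0.2])]
[571.3   8.7  67.6] [array([0.1, 0.2]), array([-0.2, -0.1])]
[523.8  21.   69.4] [array([-0.6, -1.1]), array([1.4, 0.3])]
[np.float64(228.1453485983393), np.float64(129.53201097053352), np.float64(227.67415012323482), np.float64(128.95325151619397)] [542.38083428  -8.48364913  46.83184709]
```

```bash
python3 - <<'E'
from h import *
t=cam("top0");s=cam("side0")
f=lambda p,o:np.array(((p[0]+.5)/5-.5+o[0],(p[1]+.5)/5-.5+o[1]))
T=[f(p,(235,180)) for p in [(172,57),(690,212),(605,508),(77,347)]]
S=[f(p,(240,190)) for p in [(65,268),(563,38),(750,238),(228,498)]]
L=np.array([(65,115),(65,-115),(-65,-115),(-65,115)])
def w(p,l,z):
    c,s_=np.cos(p[2]),np.sin(p[2]); return np.array([p[0]+c*l[0]-s_*l[1],p[1]+s_*l[0]+c*l[1],z])
def res(p): return np.concatenate([np.r_[proj(t,w(p,l,46))-a,proj(s,w(p,l,46))-b] for l,a,b in zip(L,T,S)])
r=least_squares(res,[542,-8,-.29],x_scale=[1,1,.01]);p=r.x;print(p,np.degrees(p[2]),r.fun.round(1))
np.save("pics/box.npy",p)
def loc(P):
    d=P[:2]-p[:2];c,s_=np.cos(p[2]),np.sin(p[2]);return np.array([c*d[0]+s_*d[1],-s_*d[0]+c*d[1],P[2]])
z=lambda a:at(t,f(a,(235,180)),66).round(1)
y=lambda a:at(s,f(a,(240,190)),66).round(1)
print("lid/bar top: z?")
# lid edge corners, top at 41
for q in [(245,102),(492,178),(415,427),(167,352)]: print("lid top",loc(at(t,f(q,(235,180)),41)).round(1))
for q in [(157,245),(400,140),(547,318),(297,438)]: print("lid side",loc(at(s,f(q,(240,190)),41)).round(1))
# bar top z=66
for q in [(330,197),(358,203),(325,320),(298,314)]: print("bar top",loc(at(t,f(q,(235,180)),66)).round(1))
for q in [(205,165),(160,280)]: print("pins top (z21)",loc(at(t,f(q,(235,180)),21)).round(1))
for q in [(196,162),(192,197),(145,260),(138,290),(182,303)]: print("pin corner",loc(at(t,f(q,(235,180)),21)).round(1))
# tin rim, from top image
import cv2
E
python3 - <<'E'
import cv2
a=cv2.imread("pics/top0.png")[160:310,410:510]; cv2.imwrite("pics/tinz.png",cv2.resize(a,None,fx=4,fy=4,interpolation=cv2.INTER_CUBIC))
E
```

```text
[ 5.42782959e+02 -8.85425553e+00 -2.96484902e-01] -16.98733354630885 [-0.2 -0.5 -1.  -0.3  0.5 -0.2  0.2 -0.5  0.1 -0.2  1.3  0.2 -0.5 -0.6
  0.6  1.2]
lid/bar top: z?
lid top [55.6 79.4 41. ]
lid top [ 54.9 -30.3  41. ]
lid top [-55.9 -30.2  41. ]
lid top [-56.2  77.9  41. ]
lid side [58.8 77.1 41. ]
lid side [ 55.5 -30.4  41. ]
lid side [-51.2 -28.5  41. ]
lid side [-49.3  78.9  41. ]
bar top [22.1 30.6 66. ]
bar top [23.  18.8 66. ]
bar top [-27.6  17.2  66. ]
bar top [-28.5  28.5  66. ]
pins top (z21) [28.3 89.8 21. ]
pins top (z21) [-25.1  92.8  21. ]
pin corner [28.4 93.9 21. ]
pin corner [13.3 90.8 21. ]
pin corner [-18.8 101.5  21. ]
pin corner [-32.  100.4  21. ]
pin corner [-31.8  80.7  21. ]
```

View pics/tinz.png

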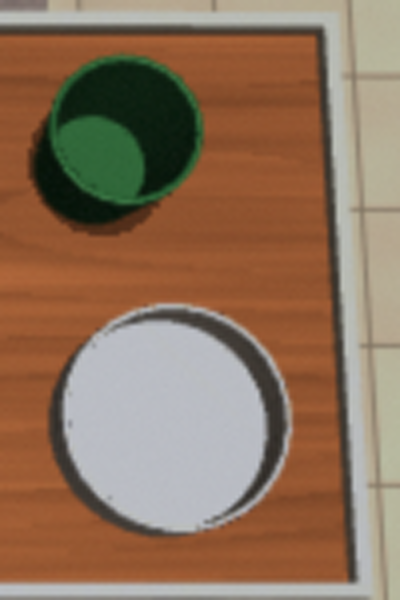

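```bash
cat >> h.py <<'E'
def loc(P,p=None):
    p=np.load("pics/box.npy") if p is None else p
    d=np.array(P[:2])-p[:2];c,s_=np.cos(p[2]),np.sin(p[2]);return np.array([c*d[0]+s_*d[1],-s_*d[0]+c*d[1],P[2]])
def wor(l):
    p=np.load("pics/box.npy");c,s_=np.cos(p[2]),np.sin(p[2]);return np.array([p[0]+c*l[0]-s_*l[1],p[1]+s_*l[0]+c*l[1],l[2]])
def steps(target_world,st):
    "tool-axis shift to the target"
    from scipy.spatial.transform import Rotation as Ro
    R=Ro.from_euler("xyz",st["tcp_rot"],degrees=True).as_matrix(); return R.T@(np.array(target_world)-st["tool_pos"])
E
python3 -m creep '{"translation":[[0,0,0],[0,0,0],[0,0,0],[0,0,0],[0,0,0],[0,0,0],[0,0,0]],"rotation":[[0,0,-0.137],[0,0,-0.137],[0,0,-0.137],[0,0,-0.137],[0,0,-0.137],[0,0,-0.137],[0,0,0]],"claw":[0,0,0,0,0,0,0]}' 40
python3 - <<'E'
from h import *
from bench import *
st=sense();print(st["tcp_rot"],st["tool_pos"],st["finger_gap"],loc(st["tool_pos"]))
print("to push start",steps(wor([-2,57,110]),st))
t=cam("top0");f=lambda p:((p[0]+.5)/4-.5+410,(p[1]+.5)/4-.5+160)
c=at(t,f((175,417)),40);print("tin",c,[np.linalg.norm(at(t,f(q),40)-c) for q in((291,417),(175,303),(175,532))],np.hypot(*c[:2]),"loc",loc(c))
c=at(t,f((126,130)),88);print("cup",c)
E
```

```text
time: 0.8
tool_pos: [261.9, -539.5, 230.7]
tcp_rot: [-180.0, -0.0, 73.1]
ft_force: [-0.2, 0.3, -0.6]
finger_gap: -0.3
[-1.79966592e+02 -4.57368980e-02  7.31110580e+01] [ 261.8866459  -539.51849923  230.72646518] -0.2640107829274944 [-113.60161163 -589.57777419  230.72646518]
to push start [646.28859529 112.78246154 121.17666919]
tin [ 483.55549671 -304.35217478   40.        ] [np.float64(60.56351635203589), np.float64(60.38407351817908), np.float64(59.76369065677927)] 571.3634261056092 loc [  29.68942642 -299.90907034   40.        ]
cup [ 625.15442185 -273.80111683   88.        ]
```

```bash
Z='[0,0,0]'
python3 -m creep '{"translation":[[45,8,0],[45,8,0],[45,8,0],[45,8,0],[45,8,0],[45,8,0],[45,8,0],[45,8,0],[45,8,0],[45,8,0]],"rotation":[[0,0,0],[0,0,0],[0,0,0],[0,0,0],[0,0,0],[0,0,0],[0,0,0],[0,0,0],[0,0,0],[0,0,0]],"claw":[0,0,0,0,0,0,0,0,0,0]}'
python3 -m creep '{"translation":[[45,8,10],[45,8,20],[45,8,20],[45,8,20],[15,1,20],[0,0,30],[0,0,0],[0,0,0]],"rotation":[[0,0,0],[0,0,0],[0,0,0],[0,0,0],[0,0,0],[0,0,0],[0,0,0],[0,0,0]],"claw":[0,0,0,0,0,0,0,0]}'
python3 - <<'E'
from h import *
from bench import *
import cv2
st=sense();print(st["tcp_rot"],st["tool_pos"],loc(st["tool_pos"]))
print("to push start",steps(wor([-2,57,49]),st))
for n in ("wrist","side"):
    s=snapshot(n); cv2.imwrite(f"pics/{n}1.png",s["frame"][:,:,::-1]); np.savez(f"pics/{n}1.npz",**{k:s[k] for k in("intrinsics","extrinsics")})
E
```

```text
time: 1.8
tool_pos: [470.6, -131.1, 231.3]
tcp_rot: [180.0, 0.0, 72.7]
ft_force: [1.4, -1.0, -0.8]
finger_gap: -0.1
time: 2.6
tool_pos: [558.0, 43.8, 111.0]
tcp_rot: [-179.9, 0.0, 72.8]
ft_force: [0.3, -0.7, 0.8]
finger_gap: -0.4
[-1.79880801e+02  3.84246608e-02  7.28426349e+01] [557.99558528  43.77591831 110.96302994] [ -0.8275564   54.77841145 110.96302994]
to push start [ 2.2596536  -1.05012326 61.96384725]
```

View pics/wrist1.png

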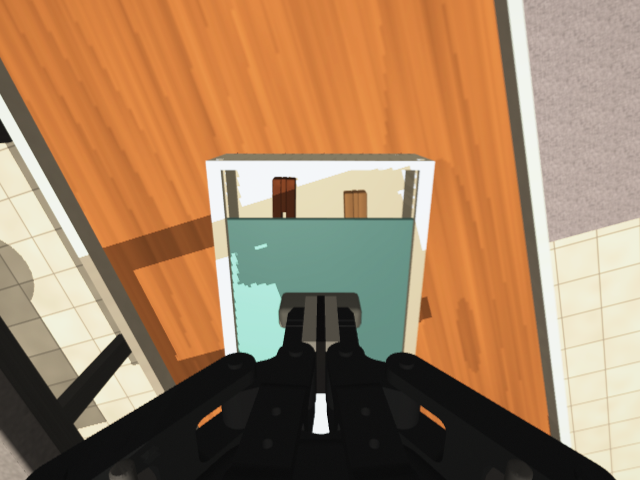

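View pics/side1.png

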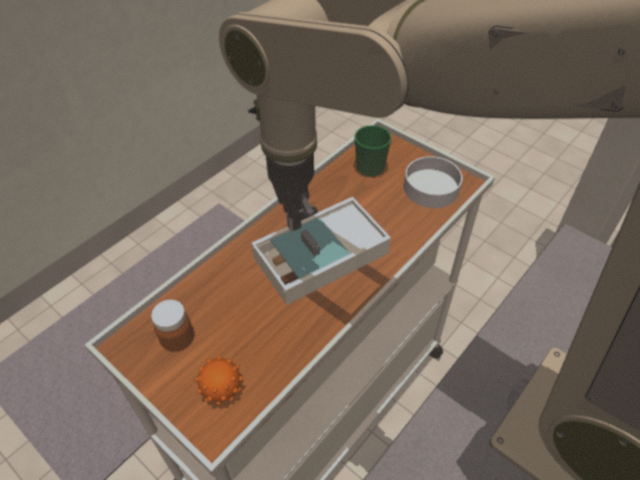

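```bash
python3 - <<'E'
from h import *
from bench import *
c=cam("wrist1")
print("cam",loc(c[1][:3,3]),"tcp px",proj(c,sense()["tool_pos"]))
for q in[(283,293),(358,293)]: print("bar top far",loc(at(c,q,66)).round(1))
for q in[(230,219),(410,219)]: print("lid far",loc(at(c,q,41)).round(1))
for q in[(273,178),(295,178),(344,191),(366,191)]: print("pin",loc(at(c,q,21)).round(1))
for q in[(208,161),(434,161)]: print("rim",loc(at(c,q,46)).round(1))
E
```

```text
cam [  0.34126378 137.39210697 252.56438873] tcp px [322.69736595 315.40772652]
bar top far [-21.8  41.8  66. ]
bar top far [21.6 41.8 66. ]
lid far [-55.4  79.3  41. ]
lid far [54.6 79.1 41. ]
pin [-30.6 101.1  21. ]
pin [-16.5 101.1  21. ]
pin [15.2 92.6 21. ]
pin [29.6 92.6 21. ]
rim [-63.7 114.7  46. ]
rim [ 64.2 114.5  46. ]
```

```bash
python3 -m creep '{"translation":[[2,-1,20],[0,0,20],[0,0,15],[0,0,7],[0,0,0],[0,0,0]],"rotation":[[0,0,0],[0,0,0],[0,0,0],[0,0,0],[0,0,0],[0,0,0]],"claw":[0,0,0,0,0,0]}'
python3 -m creep '{"translation":[[-8,0,0],[-10,0,0],[-10,0,0],[-10,0,0],[-10,0,0],[-10,0,0],[-10,0,0],[-10,0,0],[0,0,0],[0,0,0]],"rotation":[[0,0,0],[0,0,0],[0,0,0],[0,0,0],[0,0,0],[0,0,0],[0,0,0],[0,0,0],[0,0,0],[0,0,0]],"claw":[0,0,0,0,0,0,0,0,0,0]}'
python3 - <<'E'
from h import *
from bench import *
import cv2
st=sense();print(st["tcp_rot"],st["tool_pos"],loc(st["tool_pos"]),st["ft_force"])
for n in ("wrist",):
    s=snapshot(n); cv2.imwrite(f"pics/{n}2.png",s["frame"][:,:,::-1]); np.savez(f"pics/{n}2.npz",**{k:s[k] for k in("intrinsics","extrinsics")})
E
```

```text
time: 3.3
tool_pos: [559.1, 46.0, 50.2]
tcp_rot: [179.9, -0.0, 73.0]
ft_force: [0.2, -0.8, 0.7]
finger_gap: 0.3
time: 4.3
tool_pos: [535.2, -28.9, 49.0]
tcp_rot: [-180.0, 0.0, 72.9]
ft_force: [0.9, 0.2, -0.1]
finger_gap: -0.3
[-1.79961296e+02  1.70237858e-02  7.29389711e+01] [535.17295556 -28.87774168  49.0234961 ] [ -1.42790628 -21.37318942  49.0234961 ] [ 0.86248671  0.20568825 -0.13063263]
```

View pics/wrist2.png

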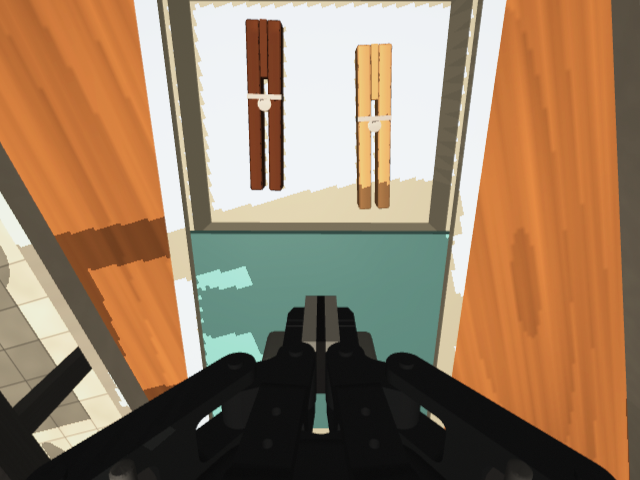

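```bash
python3 - <<'E'
from h import *
c=cam("wrist2")
for q in[(192,232),(448,232)]: print("lid far",loc(at(c,q,41)).round(1))
for q in[(246,20),(281,20),(250,189),(283,189),(356,45),(392,45),(357,208),(390,207)]: print("pin",loc(at(c,q,21)).round(1))
E
```

```text
lid far [-56.8  14.3  41. ]
lid far [55.1 14.2 41. ]
pin [-31.4  99.7  21. ]
pin [-16.9  99.7  21. ]
pin [-34.2  29.4  21. ]
pin [-18.5  29.4  21. ]
pin [14.4 90.5 21. ]
pin [29.5 90.5 21. ]
pin [17.1 20.1 21. ]
pin [33.  20.6 21. ]
```

```bash
python3 -m creep '{"translation":[[-4,0,0],[-4,0,0],[0,0,0],[0,0,0],[8,0,-5],[20,0,-40],[40,-25,-40],[30,0,0],[0,0,0],[0,0,0]],"rotation":[[0,0,0],[0,0,0],[0,0,0],[0,0,0],[0,0,0],[0,0,0],[0,0,0],[0,0,0],[0,0,0],[0,0,0]],"claw":[0,0,0,0,0,0,28,28,28,28]}'
python3 - <<'E'
from h import *
from bench import *
import cv2
st=sense();print(st["tcp_rot"],st["tool_pos"],loc(st["tool_pos"]),st["ft_force"],st["finger_gap"])
for n in ("wrist","top"):
    s=snapshot(n); cv2.imwrite(f"pics/{n}3.png",s["frame"][:,:,::-1]); np.savez(f"pics/{n}3.npz",**{k:s[k] for k in("intrinsics","extrinsics")})
E
```

```text
time: 5.35
tool_pos: [540.4, 57.0, 126.9]
tcp_rot: [180.0, 0.0, 73.1]
ft_force: [-1.7, 0.1, 1.0]
finger_gap: 27.7
[1.79981241e+02 1.13791426e-02 7.31003183e+01] [540.40288239  57.03811517 126.89998165] [-21.52736576  62.32208117 126.89998165] [-1.74542973  0.07344657  1.04626868] 27.707844481493392
```

View pics/wrist3.png

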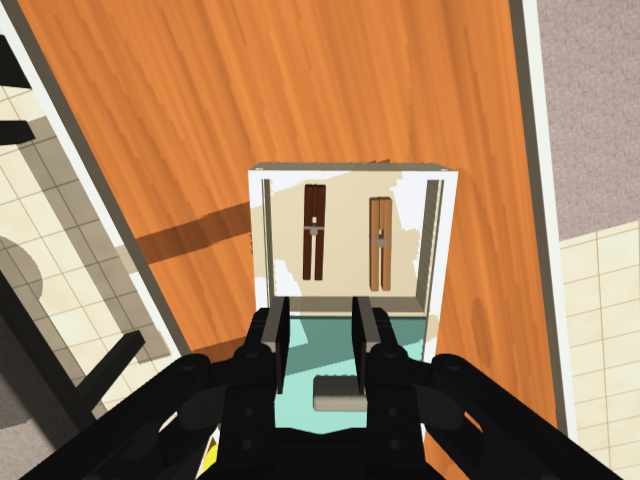

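```bash
python3 - <<'E'
from h import *
from bench import *
c=cam("wrist3");st=sense()
for q in[(265,317),(425,317)]: print("lid far",loc(at(c,q,41)).round(1))
P=[loc(at(c,q,21)) for q in[(305,184),(325,184),(303,279),(323,279)]];print(np.round(P,1),np.mean(P,0))
for q in[(370,197),(391,197),(370,290),(391,290)]: print("pale",loc(at(c,q,21)).round(1))
print("tool step",steps(wor([-24.8,64.5,13]),st), [proj(c,st["tool_pos"])])
E
```

```text
lid far [-60.7   9.1  41. ]
lid far [55.   9.3 41. ]
[[-31.4 102.   21. ]
 [-17.6 102.1  21. ]
 [-33.8  29.9  21. ]
 [-18.7  30.   21. ]] [-25.38211961  66.00137001  21.        ]
pale [14. 93. 21.]
pale [28.7 93.  21. ]
pale [17.4 20.8 21. ]
pale [33.4 20.8 21. ]
tool step [  3.58723049  -2.95712615 113.03228011] [array([318.32962958, 314.78926789])]
```

```bash
python3 -m creep '{"translation":[[3.5,-3.5,20],[0,0,30],[0,0,20],[0,0,15],[0,0,0]],"rotation":[[0,0,0.025],[0,0,0],[0,0,0],[0,0,0],[0,0,0]],"claw":[28,28,28,28,28]}' 30
python3 - <<'E'
from h import *
from bench import *
import cv2
st=sense();print(loc(st["tool_pos"]),st["ft_force"],st["finger_gap"])
s=snapshot("wrist"); cv2.imwrite(f"pics/wrist4.png",s["frame"][:,:,::-1])
E
```

```text
time: 5.95
tool_pos: [535.7, 59.8, 38.8]
tcp_rot: [-179.7, 0.1, 71.5]
ft_force: [-0.8, 0.3, 0.1]
finger_gap: 27.8
[-26.81713968  63.56561319  38.76199472] [-0.83415054  0.33774801  0.14200609] 27.75340382022326
```

View pics/wrist4.png

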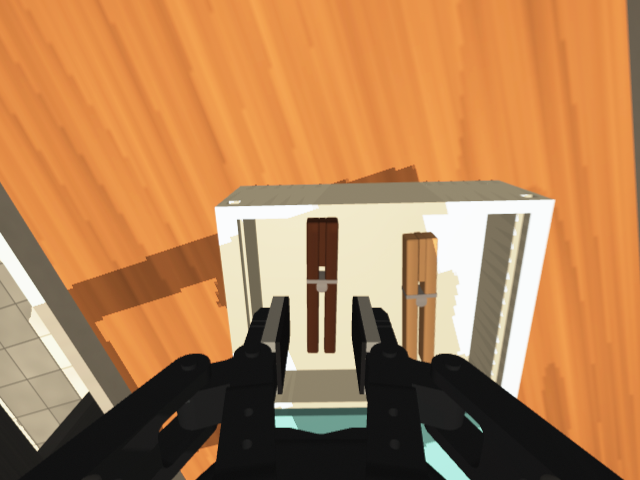

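```bash
python3 -m creep '{"translation":[[1,0.5,10],[0,0,10],[0,0,5],[0,0,0],[0,0,0],[0,0,0],[0,0,0],[0,0,0]],"rotation":[[0,0,0],[0,0,0],[0,0,0],[0,0,0],[0,0,0],[0,0,0],[0,0,0],[0,0,0]],"claw":[28,28,28,28,10,0,0,0]}' 30
python3 - <<'E'
from h import *
from bench import *
st=sense();print(loc(st["tool_pos"]),st["ft_force"],st["finger_gap"])
E
```

```text
time: 6.8
tool_pos: [539.1, 61.3, 17.0]
tcp_rot: [180.0, -0.0, 71.6]
ft_force: [0.3, -0.1, 0.5]
finger_gap: 13.6
[-24.06994487  66.04752555  16.95416588] [ 0.2898277  -0.12360934  0.50524975] 13.618535309024386
```

```bash
python3 -m creep '{"translation":[[0,0,0],[0,0,0],[0,0,4],[0,0,0],[0,0,0],[0,0,0],[0,0,0],[0,0,0]],"rotation":[[0,0,0],[0,0,0],[0,0,0],[0,0,0],[0,0,0],[0,0,0],[0,0,0],[0,0,0]],"claw":[24,24,24,24,10,0,0,0]}' 30
python3 -m creep '{"translation":[[0,0,0],[0,0,-10],[0,0,-20],[0,0,-40],[0,0,-40],[0,0,0],[0,0,0]],"rotation":[[0,0,0],[0,0,0],[0,0,0],[0,0,0],[0,0,0],[0,0,0],[0,0,0]],"claw":[0,0,0,0,0,0,0]}' 30
python3 - <<'E'
from h import *
from bench import *
import cv2
st=sense();print(st["tool_pos"],loc(st["tool_pos"]),st["ft_force"],st["finger_gap"])
s=snapshot("wrist"); cv2.imwrite(f"pics/wrist5.png",s["frame"][:,:,::-1])
# pin now at tool; tin at:
tin=np.array([483.6,-304.4,0]); print(steps([*tin[:2],130],st))
E
```

```text
time: 7.6
tool_pos: [538.8, 61.3, 12.6]
tcp_rot: [180.0, 0.0, 71.6]
ft_force: [0.6, -0.7, 0.1]
finger_gap: 13.9
time: 8.3
tool_pos: [540.2, 61.4, 125.0]
tcp_rot: [179.8, -0.1, 71.6]
ft_force: [0.9, 0.8, -1.0]
finger_gap: 14.2
[540.22847475  61.3610082  124.99542163] [-22.95714156  66.40540866 124.99542163] [ 0.87009163  0.78904476 -0.97607866] 14.16729847735886
[-364.87958961   62.03314317   -5.26491303]
```

View pics/wrist5.png

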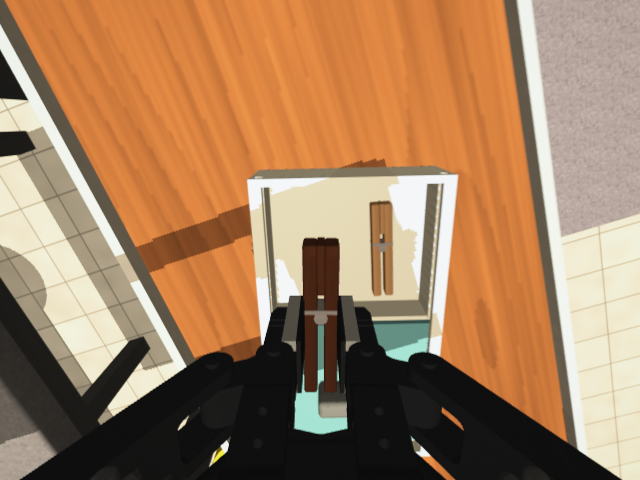

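```bash
python3 -m creep '{"translation":[[-20,3,-10],[-40,7,0],[-40,7,0],[-40,7,0],[-40,7,0],[-40,7,0],[-40,7,0],[-40,7,0],[-40,7,0],[-25,3,0]],"rotation":[[0,0,0],[0,0,0],[0,0,0],[0,0,0],[0,0,0],[0,0,0],[0,0,0],[0,0,0],[0,0,0],[0,0,0]],"claw":[0,0,0,0,0,0,0,0,0,0]}' 30
python3 -m creep '{"translation":[[0,0,0],[0,0,0],[0,0,0]],"rotation":[[0,0,0],[0,0,0],[0,0,0]],"claw":[0,0,0]}' 30
python3 - <<'E'
from h import *
from bench import *
import cv2
st=sense();print(st["tool_pos"],st["ft_force"],st["finger_gap"])
for n in ("wrist","side"):
    s=snapshot(n); cv2.imwrite(f"pics/{n}6.png",s["frame"][:,:,::-1]); np.savez(f"pics/{n}6.npz",**{k:s[k] for k in("intrinsics","extrinsics")})
print(steps([483.6,-304.4,9],st))
c=cam("wrist6"); print([proj(c,[483.6+60*np.cos(a),-304.4+60*np.sin(a),40]).round() for a in np.arange(0,6.2,np.pi/4)])
E
```

```text
time: 9.35
tool_pos: [480.4, -306.5, 130.8]
tcp_rot: [-179.8, -0.0, 71.5]
ft_force: [-0.2, 0.8, 0.3]
finger_gap: 13.9
time: 9.65
tool_pos: [481.8, -303.2, 131.5]
tcp_rot: [-179.9, -0.1, 71.6]
ft_force: [-0.1, 0.5, -0.4]
finger_gap: 13.8
[ 481.75366983 -303.20344195  131.49372502] [-0.12429704  0.52287935 -0.44317934] 13.77442080182956
[ -0.68243744   2.37349214 122.48858791]
[array([407., 220.]), array([365., 167.]), array([293., 162.]), array([242., 208.]), array([242., 271.]), array([286., 314.]), array([348., 318.]), array([398., 281.])]
```

View pics/wrist6.png

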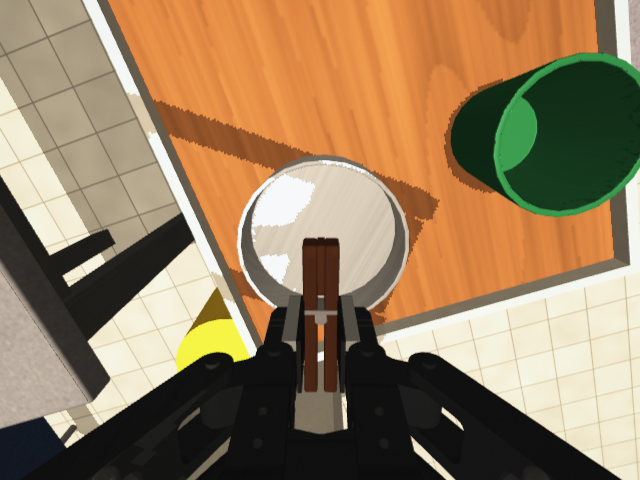

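View pics/side6.png

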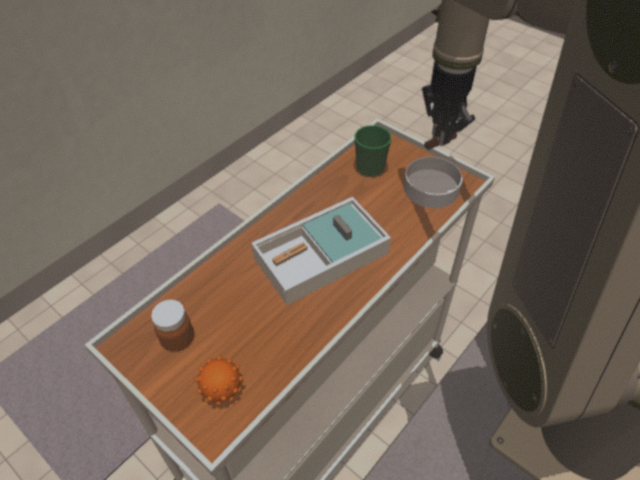

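```bash
python3 -m creep '{"translation":[[0,2,30],[0,0,30],[0,0,30],[0,0,15],[0,0,10],[0,0,5],[0,0,0],[0,0,0]],"rotation":[[0,0,0],[0,0,0],[0,0,0],[0,0,0],[0,0,0],[0,0,0],[0,0,0],[0,0,0]],"claw":[0,0,0,0,0,0,0,0]}' 30
python3 -c "
from bench import *
s=sense();print(s['tool_pos'],s['ft_force'],s['finger_gap'])"
```

```text
time: 10.55
tool_pos: [484.9, -305.8, 14.0]
tcp_rot: [179.9, 0.0, 71.6]
ft_force: [0.2, -0.2, 0.7]
finger_gap: 14.1
[ 484.92175662 -305.79104669   13.98839951] [ 0.1715     -0.20236253  0.71642611] 14.089665075563442
```

```bash
python3 -m creep '{"translation":[[0,0,3],[0,0,2],[0,0,0],[0,0,0],[0,0,0],[0,0,0],[0,0,0]],"rotation":[[0,0,0],[0,0,0],[0,0,0],[0,0,0],[0,0,0],[0,0,0],[0,0,0]],"claw":[0,0,0,0,18,26,26]}' 30
python3 -m creep '{"translation":[[0,0,-5],[0,0,-15],[0,0,-30],[0,0,-40],[0,0,-40],[0,0,-20],[0,0,0],[0,0,0]],"rotation":[[0,0,0],[0,0,0],[0,0,0],[0,0,0],[0,0,0],[0,0,0],[0,0,0],[0,0,0]],"claw":[26,26,26,26,26,26,26,26]}' 30
python3 - <<'E'
from h import *
from bench import *
import cv2
st=sense();print(st["tool_pos"],st["ft_force"],st["finger_gap"])
for n in ("wrist","side","top"):
    s=snapshot(n); cv2.imwrite(f"pics/{n}7.png",s["frame"][:,:,::-1]); np.savez(f"pics/{n}7.npz",**{k:s[k] for k in("intrinsics","extrinsics")})
E
```

```text
time: 11.25
tool_pos: [484.1, -305.2, 7.7]
tcp_rot: [180.0, 0.0, 71.6]
ft_force: [-0.5, -0.6, -0.7]
finger_gap: 26.1
time: 12.05
tool_pos: [484.4, -305.4, 159.0]
tcp_rot: [179.9, 0.0, 71.6]
ft_force: [-0.0, -0.8, 0.0]
finger_gap: 26.2
[ 484.41672677 -305.42894791  158.96406723] [-0.02575103 -0.79797016  0.00845504] 26.24584059733624
```

View pics/wrist7.png

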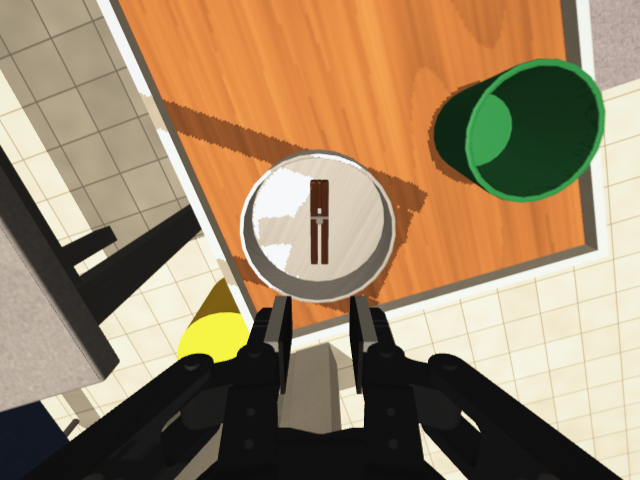

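View pics/side7.png

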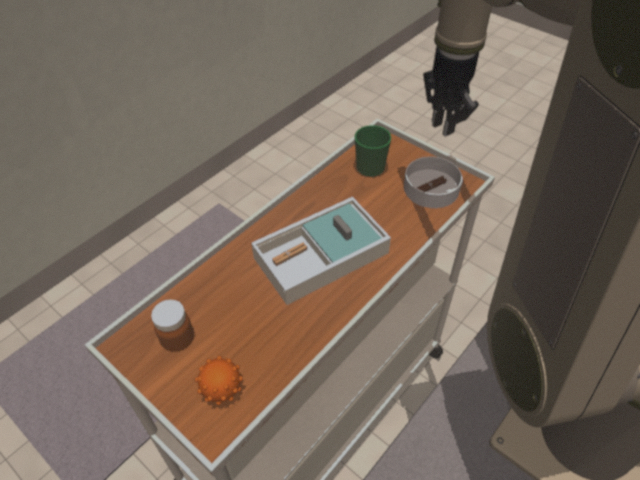

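View pics/top7.png

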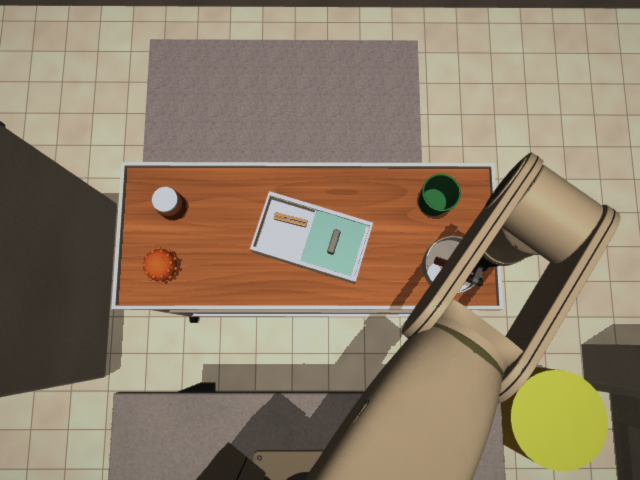

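The wrist view shows the dark pin lying flat in the tin (around 320, 222). The side view shows the pale pin in the bay (290, 254) and the lid open. The tin is where it was (433, 182). I'll hand in now.

```bash
python3 -c "
from bench import *
print(hand_in());print(sense()['time'])"
```

```text
the job is handed in; nothing more can be done
None
the job is handed in; nothing more can be done
```

The dark clothespin is lying flat in the lint tin, and I handed the job in at about 12 s on the robot's clock (limit 54 s). No verdict was reported.

- **Lid:** I pushed it open by the grip bar with closed fingers. It ended roughly 46–49 mm past the box's centre towards −y, over 100 mm from both pins' origins where 91 mm is needed. The two estimates differ by about 3 mm: the wrist image gives 46, my commanded shifts give 49.
- **Dark pin:** My first grip sat about 4 mm too high because I trusted a pose reading that was a few mm low. I opened the fingers, went down 4 mm, gripped again and lifted it out.
- **Placing:** I set the pin down inside the tin, opened the fingers and raised the arm to about 159 mm, touching nothing.
- **Last pictures:** These show the pale pin still in the bay, the lid open, and the tin and the other objects where they were. I compared positions by eye and did not measure them again.
- **Forces:** The wrist force stayed within about 2 N of zero in every reading I took.

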